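# Find a blind spacer's bore on a checking pin and hold the spacer bore up

### The job

Fold the hold-down strap fully down into the groove of the checking pin, so that the pin cannot slide in its V-block. Then take the square spacer that lies to the left of the stand and find by feel which of its ends is bored: push it onto either end of the pin until the pin reaches the bottom of the blind bore, and draw it off again. Finish holding that spacer in the gripper, bore straight up and well clear of everything (at least 15 cm above the bench), so that it can be greased; do not let go, leave the strap down with the pin in place, and do not disturb the other spacer or the things round about.

Things in the scene. Friction and masses are not known exactly. Their poses are not given: they have to be found in the camera images.
- spacer_a: Plain aluminium spacer, a square bar 36 x 36 x 66 mm, about 0.2 kg, lying on a long side. Origin at its very centre, y axis along its length (roughly the world's y at the start), z up. One end has a blind bore on the axis, 23 mm wide, 30 mm deep, flat bottom; the other end is closed but for a tiny centre mark. Which end is bored (+y or -y) is not told: find it. See spacer_b.
- spacer_b: The other spacer: same outside, same frame, but bored at the other end of that frame. Either spacer may lie on either side. Take whichever lies to the left of the stand (y above 0.15 m at the start); the one to the right (y below -0.15 m) stays where it is.
- stand: Checking stand, fixed: dark base plate 124 x 66 x 10 mm with a grey V-block (50 mm long in y, 48 mm wide in x, top 48 mm above the bench), its groove along the stand's y axis; strap hinge cheeks (to 62 mm high) on the far side, a small post for the strap to land on at the near side. Origin on the bench under the middle of the V-block; yaw within 0.2 rad.
- pin: Loose steel checking pin in the V-block, 124 mm long along its y axis, axis 42 mm above the bench, origin at its middle. Handle 24 mm thick, 60 mm long, with a groove 16 mm wide and 14 mm thick round its middle for the strap. A plain end 20 mm thick, 32 mm long, with a chamfered nose, sticks out each way. It slides in the V-block unless the strap is down (then 2.5 mm play each way).
- pin_left (a point): The tip of the pin's left end, on its axis, 62 mm from the pin's middle; it points to +y of the pin, roughly the world's left.
- pin_right (a point): The tip of the pin's right end, on its axis, 62 mm from the pin's middle; it points to -y of the pin, roughly the world's right.
- strap (a joint): Hinge of the hold-down strap, a steel bar 98 x 11 x 6 mm that folds down across the middle of the pin, hinged on the far (+x) side about the stand's y axis. 0 = fully down in the pin's groove (hard stop), larger = raised, in rad; starts raised by 0.5 to 1.0. Stiff: it stays where it is left; about 3 N down on the knob moves it.
- strap_knob (a point): The top of the black ball knob (20 mm) at the strap's free, near end; it moves with the strap. 88 mm from the hinge axis along the strap and 29 mm above it when down (then 82 mm above the bench).
- strap_hinge (a point): The middle of the strap's hinge axis, 40 mm beyond (+x of) the stand's origin, 53 mm above the bench.
- ring: Bystander: a steel setting ring, 70 mm across and 18 mm high, lying flat at the front. Origin at the centre of its underside.
- small_ring: Bystander: a small setting ring, 44 mm across and 14 mm high, lying flat in front of the stand. Origin at the centre of its underside.
- dial: Bystander: a dial indicator lying on its back, 108 x 58 mm, 22 mm high, at the front. Origin at the middle of its underside.
- tin: Bystander: a round tin with blue lid, 62 mm across, 27 mm high, behind the stand. Origin at the centre of its underside.
- bush: Bystander: a flanged bush standing on its flange, 50 mm across, 35 mm high, behind the stand. Origin at the centre of its underside.
- oiler: Bystander: a white oil bottle with red spout, 52 mm across, 136 mm high, at the back left. Origin at the centre of its underside.
- strap_seat (a point): A point fixed on the stand, on the pin's axis under the strap, 42 mm above the stand's origin: where the pin's middle belongs.

How it is judged (in metres and radians):
On the way, in this order (a step that is already met when the one before it is completed fails the run):
1. the strap is folded fully down across the pin (value of joint strap below 0.06 rad), for 0.2 s.
2. the left-hand spacer is pushed over an end of the pin to within 7 mm of the bottom of its bore, strap still down (value of joint strap below 0.06 rad and (((distance between spacer_a and pin_left below 0.01 m or distance between spacer_a and pin_right below 0.01 m) and (world y of spacer_b below -0.1 m and distance of spacer_b from where it was at the start of the episode below 0.015 m)) or ((distance between spacer_b and pin_left below 0.01 m or distance between spacer_b and pin_right below 0.01 m) and (world y of spacer_a below -0.1 m and distance of spacer_a from where it was at the start of the episode below 0.015 m)))), for 0.2 s.
At the end, for the whole second after the job is handed in: The left spacer hangs still in the fingers alone, centre over 150 mm up, bored end up within 0.25 rad; strap below 0.06 rad, pin within 10 mm of its seat, right spacer within 15 mm of its start (value of joint strap below 0.06 rad and distance between pin and strap_seat below 0.01 m and ((height (world z) of spacer_a above 0.15 m and contact force between spacer_a and the fingers above 2 N and contact force between spacer_a and pin below 0.1 N and contact force between spacer_a and stand below 0.1 N and contact force between spacer_a and strap below 0.1 N and linear speed of spacer_a below 0.03 m/s and angular speed of spacer_a below 0.3 rad/s and angle between spacer_a's own y axis and vertical below 0.25 rad and (world y of spacer_b below -0.1 m and distance of spacer_b from where it was at the start of the episode below 0.015 m)) or (height (world z) of spacer_b above 0.15 m and contact force between spacer_b and the fingers above 2 N and contact force between spacer_b and pin below 0.1 N and contact force between spacer_b and stand below 0.1 N and contact force between spacer_b and strap below 0.1 N and linear speed of spacer_b below 0.03 m/s and angular speed of spacer_b below 0.3 rad/s and angle between spacer_b's own y axis and vertical above 2.8916 rad and (world y of spacer_a below -0.1 m and distance of spacer_a from where it was at the start of the episode below 0.015 m)))); the arm keeps its last pose, push and grip.
It fails at once if a bystander (ring, small ring, dial indicator, tin, bush, oil bottle) is moved by more than 30 mm (distance of any of ring, small_ring, dial, tin, bush, oiler from where it was at the start of the episode above 0.03 m).
It fails at once if the pin comes out of the V-block (distance between pin and strap_seat above 0.03 m).
It also fails if it takes over 67 s, if anything falls off the work surface, if the arm or the gripper's body presses on something with over 40 N, if the wrist force passes 120 N, or if a joint passes its speed limit or range.

### The arm

A 6-joint arm with a two-finger parallel gripper is mounted at the origin on a cart in front of the work surface, level with it; the furniture and walls round the work are solid. World frame = base frame: x ahead of the robot, y to its left, z up, the work surface at z = 0. Lengths are in mm, angles in rad, forces in N, time in s.
With the tool pointing down it reaches from about 350 to 975 mm from the base axis. Payload 7.1 kg.
Tool frame: the origin (TCP) lies midway between the tips of the shut fingers; the grasp point (between the pads) lies 19 mm behind it; z points along the fingers, y is the line along which they close (so a half turn about z gives the same grasp; the last joint's range is limited). The gripper opens to 88 mm and grips with 3 to 60 N. Pads are 20 mm wide; open, the fingers measure 115 mm over their backs; the gripper's body (75 mm by 178 mm) begins 61 mm behind the grasp point.
Start: joints at [1.323, 0.423, 1.63, -0, 1.089, -0.019], TCP at [141.724, 608.703, 222.675] pointing down, gripper open.
Joint ranges: [-3, 3], [-0.9, 2.11], [0.09, 2.58], [-1.31, 4.45], [0.11, 2.69], [-2.54, 2.54]. Speed limits (rad/s): [2.39, 2.39, 3.01, 3.14, 3.14, 3.14].

### API

Orientations are given as a rotation vector (axis times angle).
In Python, from workcell import ctrl gives the robot as it stands.
- The arm moves only by the shell command python3 -m inch 'ROWS' [OPENING]. ROWS is JSON, a list of rows, each an object with "xyz": the shift along the tool's x, y, z in mm, a list of three; "rot": the turn, a rotation vector about the tool's x, y, z in rad, a list of three. In form: [{"xyz": [dx, dy, dz], "rot": [ax, ay, az]}, ...]. A call has 1 to 12 rows; each row is the pose to reach, as a shift and turn from the pose commanded when the call began, along the tool's axes at that moment; what a row does not reach only later rows make up. A row lasts 1/12 s, in which the tool goes at most 41.7 mm and 7.16 degrees, less where a joint would pass 70% of its speed; a pose out of reach is approached as far as the arm can. A call with a gripper value outside its range is refused whole. OPENING is the closure in counts, from 0 (fully open) to 255 (shut), set as the call begins (- or left out, the last holds). The fingers move at their own pace and stop on an object; the grip force is fixed at half the most. Time passes only in rows, so rows that repeat a pose let the fingers close. It gives the time, the measured TCP pose, the force, the opening and the grip force at its end, in the units of the state.
- ctrl.get_obs(): the state, without advancing time (a new reading comes with each control period).
- ctrl.get_image(name): name is "side" or "top"; returns the picture (384x512x3 uint8, red, green, blue); there is no depth.
- ctrl.camera_model(name): a dict with "fx", "fy", "cx", "cy" (pixels), "position" and "attitude" of the camera in the world. Camera axes: x right, y up, looking along -z (the intrinsics and any distortion apply to the point x, -y, -z); pixel columns grow to the right and rows downward; lengths in mm; the calibration is good to about 2 mm. A picture is of the moment at which its call begins. camera_model takes no time and is no camera call.
- ctrl.close_job(): hands the job in; it is judged then, once.
The state is a dict: "t": time; "qpos": joint angles; "qvel": joint speeds; "joint_torque": joint torques, N m; "ee_pos": TCP position; "orientation": TCP orientation; "ft_force": force on the tool from outside, world axes, zero at the start; "moment": the same for the moment, N m; "width": finger opening in mm; "grasp_force": force on a finger pad.
Only numpy, scipy, OpenCV 4.12 (cv2) and the standard library are available. Lean on these libraries where they do the work, as an engineer would, in place of code of your own. Each camera call takes 0.05 s, during which the arm holds its last target. There are 200 camera calls.

## Working session

There is one attempt and no reset: what is moved stays moved. The work goes in short steps, Python scripts to look and compute and a shell command to move; the robot and the scene stay as the last step left them, time stands still between calls to the robot, and variables do not carry over. Pictures are saved under pics/ and viewed, at most 10 in all, crops included, and the job is handed in when it is done.

```bash
ls; mkdir -p pics
python3 - <<'E'
from workcell import ctrl
import cv2
for n in("side","top"):
    im=ctrl.get_image(n); cv2.imwrite(f"pics/{n}0.png",im[:,:,::-1]); print(ctrl.camera_model(n))
print(ctrl.get_obs())
E
```

```text
pics
{'fx': 358.64852819218976, 'fy': 358.64852819218976, 'cx': 257.42068248313103, 'cy': 197.733196325706, 'position': array([  92.7029258 , -650.621476  ,  402.58234441]), 'attitude': array([ 1.16417078, -0.319594  , -0.51069832])}
{'fx': 383.45551820446843, 'fy': 383.45551820446843, 'cx': 255.97979859130007, 'cy': 196.11997215871992, 'position': array([ 297.00017139,   23.95729907, 1187.15784122]), 'attitude': array([ 0.15460823, -0.16058295, -1.56841406])}
{'t': 0.1, 'qpos': array([ 1.32298469e+00,  4.23773922e-01,  1.63060342e+00, -5.28037035e-06,
        1.08858835e+00, -1.89691561e-02]), 'qvel': array([ 0.00095968, -0.0037786 , -0.00118629,  0.00074145,  0.00043039,
        0.00016994]), 'joint_torque': array([-5.55299121e-04, -5.45616102e+01, -2.74325109e+01,  6.44420693e-02,
        1.88525452e-02,  9.70911884e-08]), 'ee_pos': array([141.61694575, 608.23330115, 221.9774829 ]), 'orientation': array([-3.58656853e-01, -3.12087278e+00,  2.13846673e-03]), 'ft_force': array([-0.27257451, -1.07791912,  0.3784832 ]), 'moment': array([-0.01470653,  0.01863545,  0.03470484]), 'grasp_force': 0.0, 'width': 87.35494682101937}
```

View pics/top0.png

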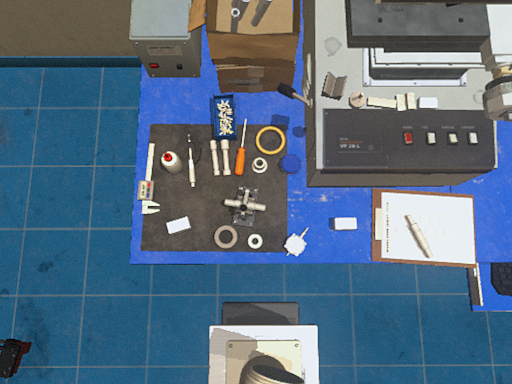

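View pics/side0.png

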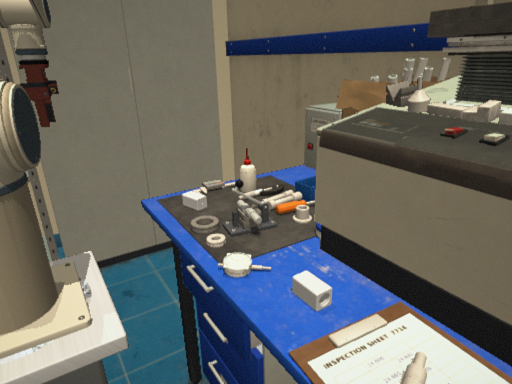

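```bash
cat > h.py <<'E'
import numpy as np, cv2
from scipy.spatial.transform import Rotation as R
from workcell import ctrl
def ray(n,u,v):
    m=ctrl.camera_model(n)
    d=R.from_rotvec(m["attitude"]).apply([(u-m["cx"])/m["fx"],-(v-m["cy"])/m["fy"],-1.])
    return np.array(m["position"]),d
def plane(n,u,v,z):
    p,d=ray(n,u,v); return p+d*(z-p[2])/d[2]
def proj(n,P):
    m=ctrl.camera_model(n)
    c=R.from_rotvec(m["attitude"]).inv().apply(np.atleast_2d(P)-m["position"])
    return np.c_[m["cx"]+m["fx"]*c[:,0]/-c[:,2], m["cy"]+m["fy"]*c[:,1]/c[:,2]]
def tri(u1,v1,u2,v2):  # top, side
    p,d=ray("top",u1,v1);q,e=ray("side",u2,v2)
    s,t=np.linalg.lstsq(np.c_[d,-e],q-p,rcond=None)[0]
    a,b=p+s*d,q+t*e
    return (a+b)/2,np.linalg.norm(a-b)
E
python3 - <<'E'
from h import *
t=cv2.imread("pics/top0.png");s=cv2.imread("pics/side0.png")
def cr(im,x,y,w,h,W,H): return cv2.resize(im[y:y+h,x:x+w],(W,H),interpolation=cv2.INTER_CUBIC)
o=np.vstack([np.hstack([cr(t,160,180,133,100,400,300),cr(s,170,175,133,100,400,300)]),
 np.hstack([cr(s,285,265,53,40,400,300),cr(t,215,180,67,50,400,300)])])
cv2.imwrite("pics/c1.png",o)
for n,im,c,z in(("top",t,(178,225),36),("top",t,(343,223),36)):
    g=im[c[1]-25:c[1]+25,c[0]-25:c[0]+25].min(axis=2)
    m=(g>150).astype(np.uint8)
    cs,_=cv2.findContours(m,0,1)
    k=max(cs,key=cv2.contourArea); r=cv2.minAreaRect(k)
    b=cv2.boxPoints(r)+np.array(c)-25
    P=np.array([plane(n,u,v,z) for u,v in b]); print(r,P.round(0)[:,:2].tolist(),P.mean(0).round(1),np.linalg.norm(np.diff(P,axis=0),axis=1).round(1))
E
```

```text
((24.681079864501953, 24.71351432800293), (11.763435363769531, 22.791656494140625), 72.89727020263672) [[451.0, 294.0], [471.0, 229.0], [437.0, 217.0], [417.0, 282.0]] [443.9 255.5  36. ] [68.1 36.1 67.7]
((27.5, 25.0), (12.0, 21.0), 90.0) [[466.0, -220.0], [466.0, -284.0], [429.0, -282.0], [429.0, -219.0]] [ 447.4 -251.2   36. ] [63.7 36.6 63.3]
```

View pics/c1.png

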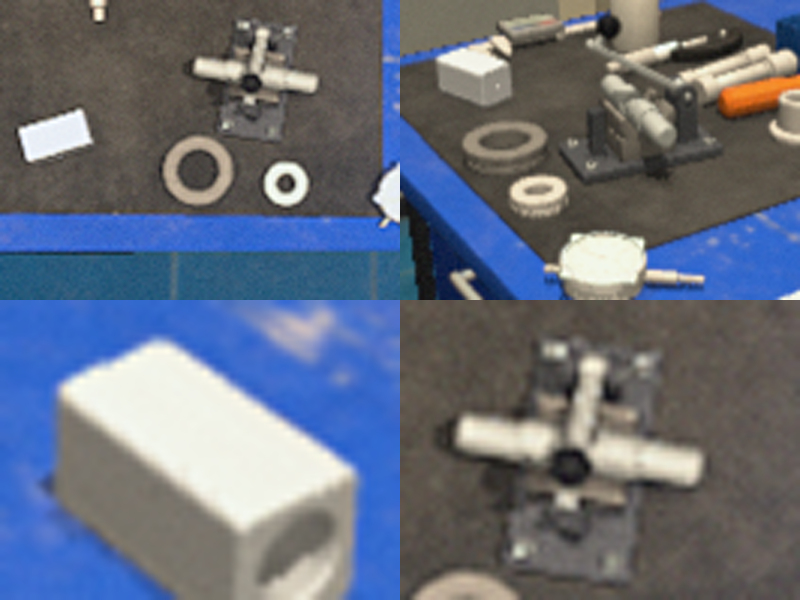

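The left spacer is at (178,225) in the top view. Its right face shows only a dot, and the right spacer's -y face is bored, so the left one should be bored at +y; the push will confirm that. The knob is at top (243.5,207.5) and side (239,183). The pin tips are at top (224,202) and (266,208).

Run:
```python
from h import *
t=cv2.imread("pics/top0.png");s=cv2.imread("pics/side0.png")
def dark(im,x,y,r,th):
    g=im[y-r:y+r+1,x-r:x+r+1].max(axis=2); yy,xx=np.nonzero(g<th); return xx.mean()+x-r,yy.mean()+y-r,len(xx)
a=dark(t,243,207,5,45);b=dark(s,239,183,5,55);print(a,b)
print("knob centre",tri(*a[:2],*b[:2]), plane("top",*a[:2],80))
# pin: bright elongated
g=t[185:226,215:272].min(axis=2); m=(g>140).astype(np.uint8)
L=plane("top",223.7,202,42);Rr=plane("top",266.3,208.2,42); print(L,Rr,np.linalg.norm(L-Rr),(L+Rr)/2,np.arctan2(-(L-Rr)[0],(L-Rr)[1]))
# plate corners screws at z=10
for p in((546,351),(652,360),(520,550),(622,565)):
    u=215+(p[0]-400)*.1675;v=180+(p[1]-300)/6; print(p,plane("top",u,v,10).round(1))
for n,u,v,z in(("small",254.5,241,14),("ring",226,236.5,18),("dial",296,243,22)): print(n,plane("top",u,v,z).round(0))
```

```text
(np.float64(243.04761904761904), np.float64(207.61904761904762), 21) (np.float64(238.90697674418604), np.float64(183.88372093023256), 43)
knob centre (array([482.2321948 ,  55.70293184, 118.36204291]), np.float64(2.0726529011666655)) [487.9001254   57.30529949  80.        ]
[511.94652558 117.25736535  42.        ] [492.44700965 -11.9659272   42.        ] 130.68622903487565 [502.19676761  52.64571908  42.        ] -0.14976791641334114
(546, 351) [561.   70.9  10. ]
(652, 360) [556.   15.1  10. ]
(520, 550) [456.   83.8  10. ]
(622, 565) [448.1  31.1  10. ]
small [396.  24.  14.]
ring [410. 111.  18.]
dial [ 389. -102.   22.]
```

```bash
cat >> h.py <<'E'
def go(xyz,ang=None,down=True):
    o=ctrl.get_obs(); T=R.from_rotvec(o["orientation"])
    d=T.inv().apply(np.array(xyz)-o["ee_pos"])
    if ang is None: r=np.zeros(3)
    else:
        y=np.array([np.cos(ang),np.sin(ang),0]);z=np.array([0,0,-1.]);x=np.cross(y,z)
        r=(T.inv()*R.from_matrix(np.c_[x,y,z])).as_rotvec()
    print("xyz",d.round(1).tolist(),"rot",r.round(3).tolist())
E
python3 - <<'E'
from h import *
go([482,56,215],.3)
go([482,56,150],.3)
E
```

```text
xyz [-456.8, -460.6, 7.6] rot [-0.001, 0.001, 1.042]
xyz [-456.8, -460.5, 72.6] rot [-0.001, 0.001, 1.042]
```

```bash
python3 -m inch '[{"xyz":[-457,-460.5,8],"rot":[0,0,1.042]},{"xyz":[-457,-460.5,8],"rot":[0,0,1.042]},{"xyz":[-457,-460.5,8],"rot":[0,0,1.042]},{"xyz":[-457,-460.5,8],"rot":[0,0,1.042]},{"xyz":[-457,-460.5,8],"rot":[0,0,1.042]},{"xyz":[-457,-460.5,8],"rot":[0,0,1.042]},{"xyz":[-457,-460.5,8],"rot":[0,0,1.042]},{"xyz":[-457,-460.5,8],"rot":[0,0,1.042]},{"xyz":[-457,-460.5,8],"rot":[0,0,1.042]},{"xyz":[-457,-460.5,8],"rot":[0,0,1.042]},{"xyz":[-457,-460.5,8],"rot":[0,0,1.042]},{"xyz":[-457,-460.5,8],"rot":[0,0,1.042]}]' 255; python3 -c "
from h import *
go([482,56,145],.3)"
```

```text
t: 1.1
ee_pos: [404.7, 181.2, 216.5]
orientation: [-1.864, -2.529, -0.0]
ft_force: [0.5, 1.0, -0.6]
width: 10.8
grasp_force: 0.0
xyz [-142.5, 36.8, 71.5] rot [0.0, -0.0, 0.0]
```

```bash
python3 -m inch '[{"xyz":[-142.5,37,0]},{"xyz":[-142.5,37,0]},{"xyz":[-142.5,37,20]},{"xyz":[-142.5,37,50]},{"xyz":[-142.5,37,72]},{"xyz":[-142.5,37,72]},{"xyz":[-142.5,37,72]}]' 255; python3 -c "
from h import *
for a in (.6,.45,.3,.15,0.,-.02):
  w=a+.213; go([542.6-.99*90*np.cos(w),45.5+.14*90*np.cos(w),53+90*np.sin(w)+9])
for n in('top','side'): cv2.imwrite('pics/%s1.png'%n,ctrl.get_image(n)[:,:,::-1])
t=cv2.imread('pics/top1.png');s=cv2.imread('pics/side1.png')
f=lambda im,x,y:cv2.resize(im[y:y+60,x:x+80],(400,300),interpolation=2)
cv2.imwrite('pics/c2.png',np.hstack([f(t,205,170),f(s,205,155)]))"
```

```text
xyz [-144.1, 35.7, 89.1] rot [0.0, 0.0, 0.0]
xyz [-140.2, 27.5, 99.1] rot [0.0, 0.0, 0.0]
xyz [-137.0, 20.7, 110.3] rot [0.0, 0.0, 0.0]
xyz [-134.6, 15.5, 122.5] rot [0.0, 0.0, 0.0]
xyz [-132.9, 12.0, 135.5] rot [0.0, 0.0, 0.0]
xyz [-132.8, 11.7, 137.2] rot [0.0, 0.0, 0.0]$[0]: bad value
```

View pics/c2.png

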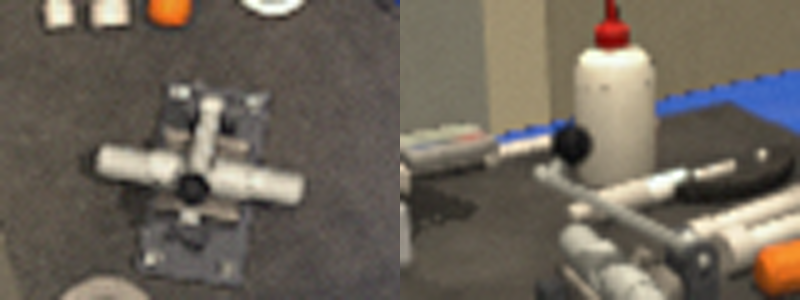

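The row needs `rot`, so the arm did not move. The pictures confirm the knob at top (243,207) and side (239,184).

```bash
python3 -m inch '[{"xyz":[-142.5,37,0],"rot":[0,0,0]},{"xyz":[-142.5,37,0],"rot":[0,0,0]},{"xyz":[-142.5,37,20],"rot":[0,0,0]},{"xyz":[-142.5,37,50],"rot":[0,0,0]},{"xyz":[-142.5,37,72],"rot":[0,0,0]},{"xyz":[-142.5,37,72],"rot":[0,0,0]},{"xyz":[-142.5,37,72],"rot":[0,0,0]}]' 255; python3 -c "
from h import *
for a in (.6,.45,.3,.15,0.,-.02):
  w=a+.213; go([542.6-.99*90*np.cos(w),45.5+.14*90*np.cos(w),53+90*np.sin(w)+9])
for n in('top','side'): cv2.imwrite('pics/%s1.png'%n,ctrl.get_image(n)[:,:,::-1])
t=cv2.imread('pics/top1.png');s=cv2.imread('pics/side1.png')
f=lambda im,x,y:cv2.resize(im[y:y+60,x:x+80],(400,300),interpolation=2)
cv2.imwrite('pics/c3.png',np.hstack([f(t,205,170),f(s,205,155)]))"
```

```text
t: 1.78
ee_pos: [480.3, 58.4, 143.6]
orientation: [-1.863, -2.526, 0.004]
ft_force: [0.4, -1.2, 0.2]
width: 0.2
grasp_force: 0.0
xyz [-4.3, -0.2, 16.2] rot [0.0, 0.0, 0.0]
xyz [-0.5, -8.3, 26.2] rot [0.0, 0.0, 0.0]
xyz [2.7, -15.1, 37.4] rot [0.0, 0.0, 0.0]
xyz [5.1, -20.2, 49.7] rot [0.0, 0.0, 0.0]
xyz [6.7, -23.6, 62.6] rot [0.0, 0.0, 0.0]
xyz [6.9, -23.9, 64.4] rot [0.0, 0.0, 0.0]
```

View pics/c3.png

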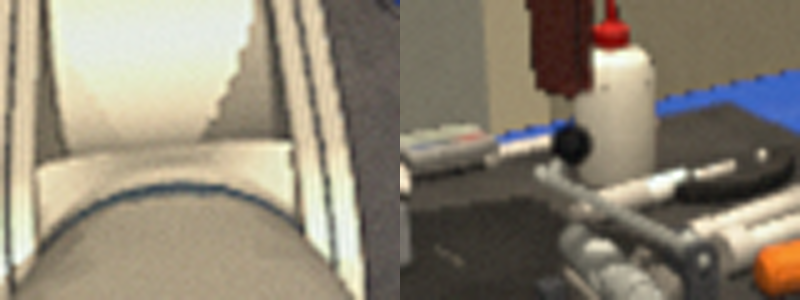

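The shut fingertips are right above the knob, at side crop (565,115) against the knob at (572,145). Folding it down along its arc.

```bash
python3 -m inch '[{"xyz":[-4,0,8],"rot":[0,0,0]},{"xyz":[-4,0,16],"rot":[0,0,0]},{"xyz":[-2,-4,21],"rot":[0,0,0]},{"xyz":[-0.5,-8,26],"rot":[0,0,0]},{"xyz":[1,-12,32],"rot":[0,0,0]},{"xyz":[2.7,-15,37.5],"rot":[0,0,0]},{"xyz":[4,-18,43.5],"rot":[0,0,0]},{"xyz":[5,-20,49.5],"rot":[0,0,0]},{"xyz":[6,-22,56],"rot":[0,0,0]},{"xyz":[6.7,-23.5,61],"rot":[0,0,0]},{"xyz":[6.7,-23.5,64],"rot":[0,0,0]},{"xyz":[6.7,-23.5,64],"rot":[0,0,0]}]' 255
```

```text
t: 2.88
ee_pos: [456.8, 57.5, 80.8]
orientation: [-1.864, -2.527, 0.001]
ft_force: [-7.1, -0.4, 18.4]
width: 0.3
grasp_force: 9.4
```

```bash
python3 -m inch '[{"xyz":[0,0,1.5],"rot":[0,0,0]},{"xyz":[0,0,1.5],"rot":[0,0,0]},{"xyz":[0,0,1.5],"rot":[0,0,0]}]' 255
python3 -m inch '[{"xyz":[0,0,-40],"rot":[0,0,0]},{"xyz":[0,0,-80],"rot":[0,0,0]},{"xyz":[0,0,-120],"rot":[0,0,0]},{"xyz":[0,0,-120],"rot":[0,0,0]}]' 0
python3 -c "
from h import *
go([445,254,150],.298); go([445,254,3],.298)
for n in('top','side'): cv2.imwrite('pics/%s2.png'%n,ctrl.get_image(n)[:,:,::-1])
t=cv2.imread('pics/top2.png');s=cv2.imread('pics/side2.png')
f=lambda im,x,y:cv2.resize(im[y:y+60,x:x+80],(400,300),interpolation=2)
cv2.imwrite('pics/c4.png',np.hstack([f(t,205,170),f(s,205,155)]))"
```

```text
t: 3.13
ee_pos: [456.8, 57.5, 80.4]
orientation: [-1.864, -2.528, 0.001]
ft_force: [-9.5, 0.6, 30.6]
width: 0.5
grasp_force: 15.3
t: 3.47
ee_pos: [462.0, 57.8, 205.4]
orientation: [1.859, 2.521, 0.013]
ft_force: [1.3, -0.6, -0.1]
width: 23.5
grasp_force: 0.0
xyz [192.6, 41.0, 55.4] rot [0.012, 0.003, 0.002]
xyz [193.0, 39.2, 202.4] rot [0.012, 0.003, 0.002]
```

View pics/c4.png

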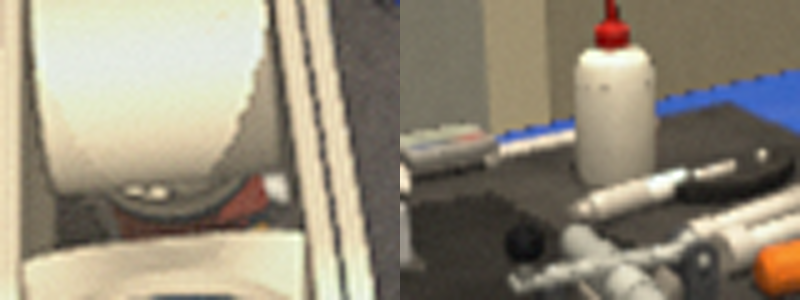

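The strap lies level, with the knob at side crop (525,240). On to the left spacer.

```bash
python3 -m inch '[{"xyz":[192,41,0],"rot":[0.012,0,0]},{"xyz":[192,41,0],"rot":[0.012,0,0]},{"xyz":[192,41,0],"rot":[0.012,0,0]},{"xyz":[192,41,20],"rot":[0.012,0,0]},{"xyz":[192,41,55],"rot":[0.012,0,0]},{"xyz":[192,41,90],"rot":[0.012,0,0]},{"xyz":[192,41,120],"rot":[0.012,0,0]},{"xyz":[192,41,120],"rot":[0.012,0,0]},{"xyz":[192,41,120],"rot":[0.012,0,0]}]' 0
python3 -c "
from h import *
go([445,254,4],.298)
for n in('top','side'): cv2.imwrite('pics/%s3.png'%n,ctrl.get_image(n)[:,:,::-1])
t=cv2.imread('pics/top3.png');s=cv2.imread('pics/side3.png')
f=lambda im,x,y:cv2.resize(im[y:y+60,x:x+80],(400,300),interpolation=2)
cv2.imwrite('pics/c5.png',np.hstack([f(t,140,190),f(s,155,155)]))"
```

```text
t: 4.32
ee_pos: [437.4, 251.8, 76.3]
orientation: [-1.858, -2.521, 0.025]
ft_force: [-0.4, 0.7, 0.4]
width: 87.4
grasp_force: 0.0
xyz [-0.0, 9.3, 72.2] rot [-0.019, 0.002, 0.002]
```

View pics/c5.png

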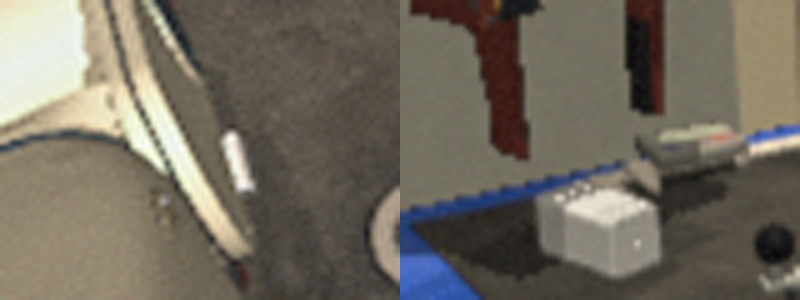

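The fingers straddle the spacer, at side crop (600,230); its near face shows only a small dot, so that end is closed. Going down.

```bash
python3 -m inch '[{"xyz":[0,9,20],"rot":[-0.019,0,0]},{"xyz":[0,9,45],"rot":[-0.019,0,0]},{"xyz":[0,9,60],"rot":[-0.019,0,0]},{"xyz":[0,9,70],"rot":[-0.019,0,0]},{"xyz":[0,9,71],"rot":[-0.019,0,0]},{"xyz":[0,9,71],"rot":[-0.019,0,0]},{"xyz":[0,9,71],"rot":[-0.019,0,0]}]' 0
python3 -c "
from h import *
go([445,254,4],.298); print(ctrl.get_obs()['ft_force'])"
```

```text
t: 5.0
ee_pos: [448.5, 255.8, 9.3]
orientation: [1.862, 2.524, 0.012]
ft_force: [0.1, 0.6, -0.3]
width: 88.0
grasp_force: 0.0
xyz [-0.6, -4.0, 5.3] rot [0.009, -0.0, 0.002]
[ 0.08483502  0.59828183 -0.27683419]
```

```bash
python3 -m inch '[{"xyz":[0,-3,4],"rot":[0,0,0]},{"xyz":[0,-3,4],"rot":[0,0,0]},{"xyz":[0,-3,4],"rot":[0,0,0]}]' 0
python3 -m inch '[{"xyz":[0,0,0],"rot":[0,0,0]},{"xyz":[0,0,0],"rot":[0,0,0]},{"xyz":[0,0,0],"rot":[0,0,0]},{"xyz":[0,0,0],"rot":[0,0,0]},{"xyz":[0,0,0],"rot":[0,0,0]},{"xyz":[0,0,0],"rot":[0,0,0]},{"xyz":[0,0,0],"rot":[0,0,0]},{"xyz":[0,0,0],"rot":[0,0,0]},{"xyz":[0,0,0],"rot":[0,0,0]},{"xyz":[0,0,0],"rot":[0,0,0]}]' 255
python3 -c "
from h import *
go([445,254,120],.298); print(ctrl.get_obs()['orientation'])"
```

```text
t: 5.25
ee_pos: [444.5, 254.5, 4.3]
orientation: [1.862, 2.525, 0.009]
ft_force: [1.1, -0.2, -0.3]
width: 87.6
grasp_force: 0.0
t: 6.08
ee_pos: [444.7, 254.6, 3.9]
orientation: [1.862, 2.525, 0.009]
ft_force: [0.6, -0.8, 0.8]
width: 35.9
grasp_force: 29.9
xyz [-0.6, 0.9, -116.1] rot [0.007, -0.0, 0.002]
[1.86203938 2.5250307  0.00904896]
```

```bash
python3 -m inch '[{"xyz":[0,0,-20],"rot":[0.007,0,0]},{"xyz":[0,0,-60],"rot":[0.007,0,0]},{"xyz":[0,0,-100],"rot":[0.007,0,0]},{"xyz":[0,0,-116],"rot":[0.007,0,0]},{"xyz":[0,0,-116],"rot":[0.007,0,0]}]' 255
python3 - <<'E'
from h import *
t=cv2.imread("pics/top0.png").astype(float)
v0,v1=192,220
for tag,us in(("L",range(226,237)),("R",range(251,265))):
    pts=[]
    for u in us:
        c=t[v0:v1,u].min(axis=1); k=int(np.argmax(c)); lo=max(k-6,0); w=np.clip(c[lo:k+7]-85,0,None)
        pts.append((u,v0+lo+(w*np.arange(len(w))).sum()/w.sum(),(w>25).sum()))
    p=np.array(pts); f=np.polyfit(p[:,0],p[:,1],1); res=np.std(p[:,1]-np.polyval(f,p[:,0]))
    print(tag,p[:,1].round(2).tolist(),p[:,2].tolist(),f.round(3),res.round(2))
    globals()[tag]=p
allp=np.vstack([L,globals()["R"]]) if False else None
E
```

```text
t: 6.5
ee_pos: [446.1, 255.5, 123.7]
orientation: [1.863, 2.526, 0.01]
ft_force: [1.6, 0.3, -0.7]
width: 35.6
grasp_force: 29.9
L [201.42, 201.62, 201.89, 202.04, 202.06, 202.21, 202.52, 202.74, 202.95, 202.79, 202.59] [6.0, 6.0, 6.0, 6.0, 7.0, 6.0, 6.0, 6.0, 5.0, 6.0, 6.0] [1.42000e-01 1.69571e+02] 0.17
R [204.66, 204.73, 204.74, 205.71, 205.63, 205.86, 206.05, 206.19, 206.5, 206.69, 206.97, 207.11, 207.35, 207.11] [9.0, 9.0, 9.0, 7.0, 6.0, 7.0, 7.0, 7.0, 6.0, 6.0, 7.0, 7.0, 6.0, 6.0] [  0.216 150.536] 0.19
```

Run:
```python
import cv2,numpy as np
t=cv2.imread("pics/top0.png").min(axis=2)
for v in range(196,216): print(v,t[v,219:272].tolist())
```

```text
196 [76, 76, 78, 75, 74, 77, 72, 78, 70, 74, 71, 68, 76, 73, 74, 71, 51, 58, 83, 116, 125, 110, 115, 91, 40, 158, 190, 172, 150, 94, 37, 22, 45, 77, 95, 98, 100, 106, 84, 73, 77, 80, 80, 77, 75, 74, 87, 79, 80, 80, 83, 79, 80]
197 [77, 72, 77, 81, 73, 75, 68, 70, 68, 71, 69, 61, 72, 69, 70, 62, 55, 63, 72, 102, 125, 134, 127, 105, 72, 141, 176, 175, 151, 107, 95, 80, 84, 98, 101, 102, 106, 109, 83, 72, 77, 83, 88, 77, 85, 82, 83, 79, 82, 76, 87, 83, 79]
198 [70, 71, 74, 74, 77, 66, 74, 81, 67, 70, 64, 61, 70, 67, 55, 43, 37, 56, 67, 87, 103, 106, 80, 58, 82, 138, 174, 175, 137, 101, 120, 123, 122, 122, 132, 120, 99, 110, 81, 70, 89, 79, 82, 79, 82, 81, 81, 79, 85, 86, 86, 87, 89]
199 [72, 70, 75, 69, 66, 61, 117, 144, 130, 113, 108, 115, 107, 82, 67, 48, 50, 74, 83, 85, 93, 94, 82, 69, 97, 147, 177, 188, 140, 75, 94, 109, 124, 129, 152, 126, 85, 103, 90, 75, 81, 78, 82, 82, 81, 83, 82, 80, 84, 81, 85, 82, 78]
200 [74, 68, 70, 58, 36, 72, 174, 207, 188, 178, 172, 176, 166, 143, 128, 103, 118, 143, 141, 125, 119, 97, 74, 72, 122, 161, 176, 184, 144, 88, 101, 96, 106, 107, 106, 84, 81, 
[... 2891 characters left out ...]
, 83, 87, 85, 81, 85, 85, 82, 87]
213 [73, 73, 76, 73, 65, 69, 67, 64, 68, 69, 68, 61, 52, 42, 46, 61, 71, 63, 54, 61, 60, 68, 161, 192, 188, 144, 45, 57, 71, 98, 109, 118, 132, 112, 88, 102, 80, 67, 72, 68, 67, 73, 75, 76, 73, 82, 86, 87, 85, 87, 78, 78, 79]
214 [73, 75, 72, 74, 69, 65, 70, 64, 65, 69, 60, 53, 43, 50, 35, 62, 74, 92, 95, 90, 73, 91, 119, 137, 169, 135, 52, 62, 68, 72, 65, 59, 61, 76, 96, 90, 75, 73, 70, 79, 74, 78, 81, 80, 80, 82, 83, 88, 88, 87, 86, 85, 77]
215 [66, 70, 72, 76, 73, 66, 62, 63, 62, 68, 69, 66, 57, 55, 76, 94, 93, 109, 109, 86, 59, 81, 78, 77, 84, 89, 78, 63, 74, 66, 65, 69, 61, 78, 105, 80, 67, 73, 75, 69, 74, 78, 78, 80, 83, 82, 85, 83, 86, 82, 85, 84, 90]
```

Run:
```python
from h import *
L=plane("top",224.2,201.6,42);Q=plane("top",265.2,207.7,42)
d=(L-Q)/np.linalg.norm(L-Q); c=(L+Q)/2; yaw=np.arctan2(-d[0],d[1]); print(L,Q,np.linalg.norm(L-Q),c,yaw)
tip=c-62*d; print("tip",tip)
# spacer centre = TCP + 14.1 up + ~1 mm along bore; start face 25mm short of tip
for gap in(90,35,5,-30):
    s=tip-d*(33+gap); print(gap,s.round(1))
    tcp=s-d*1-[0,0,14.1]
    go(tcp+[0,0,90],yaw);go(tcp,yaw)
```

```text
[513.1780608  115.75500954  42.        ] [493.99320805  -8.64743291  42.        ] 125.8730561450746 [503.58563443  53.55378832  42.        ] -0.15301064779476742
tip [494.13594831  -7.72184658  42.        ]
90 [ 475.4 -129.3   42. ]
xyz [-377.2, -86.2, 4.7] rot [0.007, -0.003, 0.453]
xyz [-377.3, -86.8, 94.7] rot [0.007, -0.003, 0.453]
35 [483.8 -74.9  42. ]
xyz [-327.7, -62.1, 4.9] rot [0.007, -0.003, 0.453]
xyz [-327.8, -62.7, 94.9] rot [0.007, -0.003, 0.453]
5 [488.3 -45.3  42. ]
xyz [-300.7, -49.0, 5.0] rot [0.007, -0.003, 0.453]
xyz [-300.9, -49.6, 95.0] rot [0.007, -0.003, 0.453]
-30 [493.7 -10.7  42. ]
xyz [-269.3, -33.7, 5.2] rot [0.007, -0.003, 0.453]
xyz [-269.4, -34.3, 95.2] rot [0.007, -0.003, 0.453]
```

```bash
python3 -m inch '[{"xyz":[-328,-62,5],"rot":[0.007,0,0.453]},{"xyz":[-328,-62,5],"rot":[0.007,0,0.453]},{"xyz":[-328,-62,5],"rot":[0.007,0,0.453]},{"xyz":[-328,-62,5],"rot":[0.007,0,0.453]},{"xyz":[-328,-62,5],"rot":[0.007,0,0.453]},{"xyz":[-328,-62,5],"rot":[0.007,0,0.453]},{"xyz":[-328,-62,5],"rot":[0.007,0,0.453]},{"xyz":[-328,-62,5],"rot":[0.007,0,0.453]},{"xyz":[-328,-62,5],"rot":[0.007,0,0.453]},{"xyz":[-328,-62,5],"rot":[0.007,0,0.453]},{"xyz":[-328,-62,5],"rot":[0.007,0,0.453]}]' 255
python3 - <<'E'
from h import *
go([482.7,-75.9,27.9],-.153)
print(plane("top",306,186,0))
E
```

```text
t: 7.42
ee_pos: [480.7, -76.5, 113.9]
orientation: [-2.381, -2.04, 0.01]
ft_force: [0.3, 0.5, -2.4]
width: 35.9
grasp_force: 29.9
xyz [1.1, 2.7, 86.0] rot [-0.009, 0.001, -0.001]
[ 570.75154223 -140.10642837    0.        ]
```

```bash
python3 -m inch '[{"xyz":[1,2,30],"rot":[-0.009,0,0]},{"xyz":[1,2,60],"rot":[-0.009,0,0]},{"xyz":[1,2,80],"rot":[-0.009,0,0]},{"xyz":[1,2,86],"rot":[-0.009,0,0]},{"xyz":[1,2,86],"rot":[-0.009,0,0]},{"xyz":[1,2,86],"rot":[-0.009,0,0]},{"xyz":[1,2,86],"rot":[-0.009,0,0]},{"xyz":[1,2,86],"rot":[-0.009,0,0]}]' 255
python3 - <<'E'
from h import *
go([482.7,-75.9,27.9],-.153)
t,s=[ctrl.get_image(n)[:,:,::-1] for n in("top","side")]
f=lambda im,x,y:cv2.resize(im[y:y+60,x:x+80],(400,300),interpolation=2)
cv2.imwrite("pics/c6.png",np.hstack([f(t,240,180),f(s,225,185)]))
E
```

```text
t: 8.08
ee_pos: [484.1, -76.5, 30.1]
orientation: [2.381, 2.043, 0.003]
ft_force: [0.3, 0.0, -1.4]
width: 36.2
grasp_force: 29.9
xyz [0.4, -1.5, 2.2] rot [0.005, 0.002, 0.001]
```

View pics/c6.png

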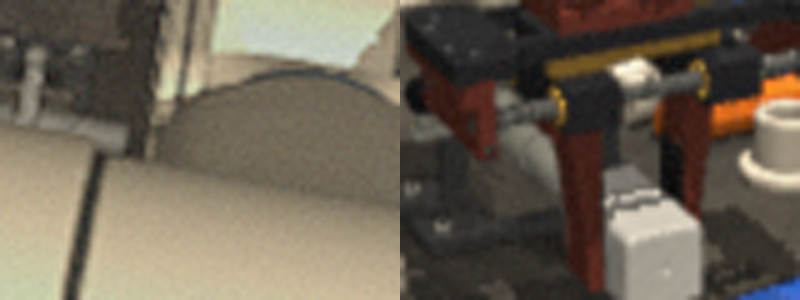

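The spacer stands to the right of the pin with its closed end towards the side camera, at crop (655,255). Correcting and advancing by feel.

```bash
python3 -m inch '[{"xyz":[0,-1,2],"rot":[0.005,0,0]},{"xyz":[10,-1,2],"rot":[0.005,0,0]},{"xyz":[20,-1,2],"rot":[0.005,0,0]},{"xyz":[25,-1,2],"rot":[0.005,0,0]},{"xyz":[25,-1,2],"rot":[0.005,0,0]},{"xyz":[25,-1,2],"rot":[0.005,0,0]},{"xyz":[25,-1,2],"rot":[0.005,0,0]}]' 255
python3 - <<'E'
from h import *
go([488.3-.2,-45.3-1,27.9],-.153)
E
```

```text
t: 8.77
ee_pos: [485.9, -51.7, 26.8]
orientation: [-2.383, -2.045, 0.005]
ft_force: [0.3, -1.0, -2.7]
width: 36.1
grasp_force: 29.9
xyz [5.7, 1.3, -1.1] rot [-0.003, 0.002, 0.001]
```

```bash
python3 -m inch '[{"xyz":[2,0.7,-0.7],"rot":[0,0,0]},{"xyz":[5,0.7,-0.7],"rot":[0,0,0]},{"xyz":[8,0.7,-0.7],"rot":[0,0,0]},{"xyz":[11,0.7,-0.7],"rot":[0,0,0]},{"xyz":[14,0.7,-0.7],"rot":[0,0,0]},{"xyz":[14,0.7,-0.7],"rot":[0,0,0]},{"xyz":[14,0.7,-0.7],"rot":[0,0,0]}]' 255
python3 - <<'E'
from h import *
for i in range(2): 
    go([489.4,-37.4,27.9],-.153); o=ctrl.get_obs(); print(o["ft_force"],o["moment"])
    ctrl.get_image("top")
E
```

```text
t: 9.35
ee_pos: [489.0, -37.9, 27.6]
orientation: [-2.384, -2.045, 0.004]
ft_force: [0.5, 0.3, -1.2]
width: 35.6
grasp_force: 29.9
xyz [0.6, 0.4, -0.3] rot [-0.002, 0.001, 0.0]
[ 0.46246531  0.32473728 -1.17300416] [-0.04240624  0.01338962 -0.00990419]
xyz [0.7, 0.4, -0.3] rot [-0.002, 0.002, 0.0]
[-0.28165715  0.36268714 -1.71741211] [-0.00507271 -0.03491442  0.00139016]
```

```bash
python3 -m inch '[{"xyz":[2,0.3,0],"rot":[0,0,0]},{"xyz":[4,0.3,0],"rot":[0,0,0]},{"xyz":[6,0.3,0],"rot":[0,0,0]},{"xyz":[8,0.3,0],"rot":[0,0,0]},{"xyz":[10,0.3,0],"rot":[0,0,0]},{"xyz":[10,0.3,0],"rot":[0,0,0]}]' 255
```

```text
t: 9.95
ee_pos: [490.7, -28.0, 27.5]
orientation: [-2.384, -2.045, 0.004]
ft_force: [0.8, 0.3, -0.9]
width: 35.7
grasp_force: 29.9
```

```bash
python3 -m inch '[{"xyz":[2,0,0],"rot":[0,0,0]},{"xyz":[4,0,0],"rot":[0,0,0]},{"xyz":[6,0,0],"rot":[0,0,0]},{"xyz":[8,0,0],"rot":[0,0,0]},{"xyz":[10,0,0],"rot":[0,0,0]},{"xyz":[11,0,0],"rot":[0,0,0]},{"xyz":[12,0,0],"rot":[0,0,0]},{"xyz":[12,0,0],"rot":[0,0,0]}]' 255
python3 -c "
from h import *
ctrl.get_image('top');o=ctrl.get_obs();print(o['ee_pos'],o['ft_force'],o['moment'])"
```

```text
t: 10.62
ee_pos: [492.5, -16.3, 27.5]
orientation: [-2.384, -2.045, 0.005]
ft_force: [0.9, 0.3, -1.1]
width: 35.4
grasp_force: 29.9
[492.49887524 -16.32244051  27.49422757] [ 1.1013928   0.37907971 -0.78407658] [ 0.00968821 -0.07950528  0.00913077]
```

```bash
python3 -m inch '[{"xyz":[1.5,0,0],"rot":[0,0,0]},{"xyz":[3,0,0],"rot":[0,0,0]},{"xyz":[4.5,0,0],"rot":[0,0,0]},{"xyz":[5.5,0,0],"rot":[0,0,0]},{"xyz":[6,0,0],"rot":[0,0,0]},{"xyz":[6,0,0],"rot":[0,0,0]}]' 255
python3 -c "
from h import *
ctrl.get_image('top');o=ctrl.get_obs();print(o['ee_pos'],o['ft_force'],o['moment'])"
```

```text
t: 11.17
ee_pos: [493.4, -10.5, 27.5]
orientation: [-2.384, -2.045, 0.005]
ft_force: [0.2, -2.5, -1.6]
width: 35.8
grasp_force: 29.9
[493.33776892 -10.53597049  27.46887259] [ 1.20647244 -0.76806815 -0.77803515] [-0.37519916 -0.06175848  0.02369072]
```

```bash
python3 -m inch '[{"xyz":[1,0,0],"rot":[0,0,0]},{"xyz":[2,0,0],"rot":[0,0,0]},{"xyz":[3,0,0],"rot":[0,0,0]},{"xyz":[4,0,0],"rot":[0,0,0]},{"xyz":[4,0,0],"rot":[0,0,0]}]' 255
python3 -c "
from h import *
ctrl.get_image('top');o=ctrl.get_obs();print(o['ee_pos'],o['ft_force'],o['moment'])"
```

```text
t: 11.63
ee_pos: [493.4, -9.4, 27.3]
orientation: [2.383, 2.046, -0.009]
ft_force: [-1.1, -26.6, -2.1]
width: 35.7
grasp_force: 30.0
[493.44162683  -9.41357498  27.32923951] [ -1.31255544 -25.99437174  -1.55751166] [-4.2124566   0.15694098 -0.13802965]
```

A firm 26 N stop about 30 mm past the tip: that is the bore bottom. Hold briefly, then draw off.

```bash
python3 -m inch '[{"xyz":[0.5,0,0],"rot":[0,0,0]},{"xyz":[0.5,0,0],"rot":[0,0,0]},{"xyz":[0.5,0,0],"rot":[0,0,0]},{"xyz":[0.5,0,0],"rot":[0,0,0]},{"xyz":[-4,0,0],"rot":[0,0,0]},{"xyz":[-10,0,0],"rot":[0,0,0]},{"xyz":[-20,0,0],"rot":[0,0,0]},{"xyz":[-30,0,0],"rot":[0,0,0]},{"xyz":[-40,0,0],"rot":[0,0,0]},{"xyz":[-50,0,0],"rot":[0,0,0]},{"xyz":[-60,0,0],"rot":[0,0,0]},{"xyz":[-65,0,0],"rot":[0,0,0]}]' 255
python3 -c "
from h import *
ctrl.get_image('top');o=ctrl.get_obs();print(o['ee_pos'],o['ft_force'],o['width'],o['orientation'])"
```

```text
t: 12.68
ee_pos: [483.6, -72.2, 27.5]
orientation: [-2.385, -2.043, 0.005]
ft_force: [-0.4, 0.1, -1.6]
width: 36.2
grasp_force: 30.0
[483.69872909 -72.43211685  27.54607353] [ 0.28652772 -1.1240448  -1.31527462] 35.770499946259996 [-2.38527048 -2.04284046  0.00496009]
```

```bash
python3 -m inch '[{"xyz":[0,0,-40],"rot":[0,0,0]},{"xyz":[0,0,-80],"rot":[0,0,0]},{"xyz":[0,0,-120],"rot":[0,0,0]},{"xyz":[0,0,-160],"rot":[0,0,0]},{"xyz":[0,0,-200],"rot":[0,0,0]},{"xyz":[0,0,-240],"rot":[0,0,0]},{"xyz":[0,0,-280],"rot":[0,0,0]},{"xyz":[0,0,-300],"rot":[0,0,0]},{"xyz":[0,0,-300],"rot":[0,0,0]}]' 255
python3 - <<'E'
from h import *
go([600,50,330],.083-np.pi/2)
E
```

```text
t: 13.48
ee_pos: [487.3, -70.8, 332.9]
orientation: [2.38, 2.041, 0.005]
ft_force: [0.6, -0.2, -2.0]
width: 35.8
grasp_force: 30.0
xyz [136.6, 93.0, 3.3] rot [0.007, -0.003, 1.335]
```

```bash
python3 -m inch '[{"xyz":[40,27,0],"rot":[0,0,0.12]},{"xyz":[70,47,0],"rot":[0,0,0.24]},{"xyz":[100,68,0],"rot":[0,0,0.36]},{"xyz":[136,93,0],"rot":[0,0,0.48]},{"xyz":[136,93,0],"rot":[0,0,0.6]},{"xyz":[136,93,0],"rot":[0,0,0.72]},{"xyz":[136,93,0],"rot":[0,0,0.84]},{"xyz":[136,93,0],"rot":[0,0,0.96]},{"xyz":[136,93,0],"rot":[0,0,1.08]},{"xyz":[136,93,0],"rot":[0,0,1.2]},{"xyz":[136,93,0],"rot":[0,0,1.32]},{"xyz":[136,93,0],"rot":[0,0,1.335]}]' 255
python3 - <<'E'
from h import *
o=ctrl.get_obs();T=R.from_rotvec(o["orientation"]);print(o["qpos"].round(2),T.as_matrix().round(3))
# target: tool x up, tool z horizontal radial
Z=np.array([np.cos(.083),np.sin(.083),0]);X=np.array([0,0,1.]);Y=np.cross(Z,X)
print((T.inv()*R.from_matrix(np.c_[X,Y,Z])).as_rotvec())
E
```

```text
t: 14.48
ee_pos: [596.7, 49.7, 325.1]
orientation: [3.138, 0.123, -0.009]
ft_force: [0.1, 0.7, -2.0]
width: 35.6
grasp_force: 30.0
[ 0.06  0.29  1.58 -0.    1.28  1.56] [[ 0.997  0.078 -0.006]
 [ 0.078 -0.997 -0.001]
 [-0.006  0.001 -1.   ]]
[ 0.00429126  1.57685423 -0.0030272 ]
```

```bash
python3 -m inch '[{"xyz":[10,0,-30],"rot":[0,0.12,0]},{"xyz":[20,0,-60],"rot":[0,0.24,0]},{"xyz":[30,0,-90],"rot":[0,0.36,0]},{"xyz":[40,0,-120],"rot":[0,0.48,0]},{"xyz":[50,0,-150],"rot":[0,0.6,0]},{"xyz":[60,0,-180],"rot":[0,0.72,0]},{"xyz":[70,0,-210],"rot":[0,0.84,0]},{"xyz":[80,0,-240],"rot":[0,0.96,0]},{"xyz":[90,0,-260],"rot":[0,1.08,0]},{"xyz":[100,0,-280],"rot":[0,1.2,0]},{"xyz":[110,0,-280],"rot":[0,1.2,0]}]' 255
python3 - <<'E'
from h import *
o=ctrl.get_obs();T=R.from_rotvec(o["orientation"]);print(o["qpos"].round(2),T.as_matrix().round(3))
Z=np.array([np.cos(.083),np.sin(.083),0]);X=np.array([0,0,1.]);Y=np.cross(Z,X)
print((T.inv()*R.from_matrix(np.c_[X,Y,Z])).as_rotvec())
E
```

```text
t: 15.4
ee_pos: [706.7, 59.0, 605.5]
orientation: [-2.556, -0.11, -1.747]
ft_force: [-1.1, 0.2, -2.6]
width: 36.1
grasp_force: 30.0
[ 0.06 -0.08  1.82  0.12  0.21  1.44] [[ 0.362  0.083  0.929]
 [ 0.034 -0.997  0.076]
 [ 0.932  0.004 -0.363]]
[1.69153282e-04 3.71877418e-01 3.56076103e-03]
```

```bash
python3 -m inch '[{"xyz":[18,0,20],"rot":[0,0,0]},{"xyz":[36,0,40],"rot":[0,0,0]},{"xyz":[54,0,60],"rot":[0,0,0]},{"xyz":[72,0,80],"rot":[0,0,0]},{"xyz":[90,0,100],"rot":[0,0,0]},{"xyz":[108,0,118],"rot":[0,0,0]},{"xyz":[108,0,118],"rot":[0,0,0]},{"xyz":[108,0,118],"rot":[0,0,0]}]' 255
python3 - <<'E'
from h import *
o=ctrl.get_obs();T=R.from_rotvec(o["orientation"]);print(o["qpos"].round(2),T.as_matrix().round(3))
E
```

```text
t: 16.07
ee_pos: [858.1, 71.7, 660.9]
orientation: [-2.562, -0.109, -1.736]
ft_force: [-1.1, -0.3, -1.8]
width: 36.0
grasp_force: 30.0
[0.06 0.16 1.44 0.05 0.35 1.51] [[ 0.37   0.083  0.925]
 [ 0.033 -0.997  0.076]
 [ 0.929  0.002 -0.371]]
```

```bash
python3 -m inch '[{"xyz":[28,0,-11],"rot":[0,0,0]},{"xyz":[56,0,-22],"rot":[0,0,0]},{"xyz":[84,0,-34],"rot":[0,0,0]},{"xyz":[112,0,-45],"rot":[0,0,0]},{"xyz":[139,0,-56],"rot":[0,0.06,0]},{"xyz":[139,0,-56],"rot":[0,0.12,0]},{"xyz":[139,0,-56],"rot":[0,0.12,0]},{"xyz":[139,0,-56],"rot":[0,0.12,0]}]' 255
python3 - <<'E'
from h import *
o=ctrl.get_obs();T=R.from_rotvec(o["orientation"]);print(o["qpos"].round(2),T.as_matrix().round(3))
E
```

```text
t: 16.73
ee_pos: [854.9, 71.5, 810.0]
orientation: [-2.452, -0.103, -1.881]
ft_force: [-0.4, -0.7, -2.0]
width: 36.0
grasp_force: 30.0
[0.06 0.12 1.25 0.04 0.46 1.53] [[ 0.258  0.083  0.963]
 [ 0.023 -0.997  0.08 ]
 [ 0.966  0.001 -0.259]]
```

```bash
python3 -m inch '[{"xyz":[0,0,0],"rot":[0,0.06,0]},{"xyz":[0,0,0],"rot":[0,0.12,0]},{"xyz":[0,0,0],"rot":[0,0.18,0]},{"xyz":[0,0,0],"rot":[0,0.24,0]},{"xyz":[0,0,0],"rot":[0,0.25,0]},{"xyz":[0,0,0],"rot":[0,0.25,0]},{"xyz":[0,0,0],"rot":[0,0.25,0]},{"xyz":[0,0,0],"rot":[0,0.25,0]},{"xyz":[0,0,0],"rot":[0,0.25,0]},{"xyz":[0,0,0],"rot":[0,0.25,0]},{"xyz":[0,0,0],"rot":[0,0.25,0]},{"xyz":[0,0,0],"rot":[0,0.25,0]}]' 255
python3 - <<'E'
from h import *
o=ctrl.get_obs();T=R.from_rotvec(o["orientation"]);print(o["qpos"].round(2),T.as_matrix().round(3),abs(o["qvel"]).max())
t,s=[ctrl.get_image(n)[:,:,::-1] for n in("top","side")]
f=lambda im,x,y,w,h:cv2.resize(im[y:y+h,x:x+w],(400,300),interpolation=2)
p=proj("side",[o["ee_pos"]])[0].astype(int); print(p)
x=int(np.clip(p[0]-60,0,392));y=int(np.clip(p[1]-45,0,294))
cv2.imwrite("pics/c7.png",np.hstack([f(s,x,y,120,90),f(s,205,175,80,60)]))
E
```

```text
t: 17.73
ee_pos: [856.6, 68.5, 823.7]
orientation: [-2.203, -0.101, -2.148]
ft_force: [0.0, 0.3, -1.1]
width: 35.8
grasp_force: 30.0
[0.05 0.11 1.39 0.37 0.11 1.2 ] [[ 0.026  0.091  0.996]
 [ 0.003 -0.996  0.091]
 [ 1.     0.001 -0.026]] 0.00368380517266901
[ 370 -154]
```

View pics/c7.png

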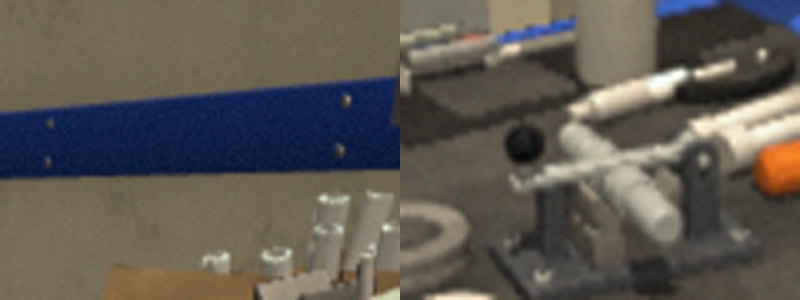

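```bash
python3 -m inch '[{"xyz":[0,0,0],"rot":[0,-0.03,0]},{"xyz":[0,0,0],"rot":[0,-0.06,0]},{"xyz":[0,0,0],"rot":[0,-0.06,0]},{"xyz":[0,0,0],"rot":[0,-0.06,0]},{"xyz":[0,0,0],"rot":[0,-0.06,0]},{"xyz":[0,0,0],"rot":[0,-0.06,0]},{"xyz":[0,0,0],"rot":[0,-0.06,0]},{"xyz":[0,0,0],"rot":[0,-0.06,0]}]' 255
python3 - <<'E'
from h import *
o=ctrl.get_obs();T=R.from_rotvec(o["orientation"]);print(o["qpos"].round(3),T.as_matrix()[:,0].round(3),abs(o["qvel"]).max())
t=ctrl.get_image("top")[:,:,::-1]
p=proj("top",[o["ee_pos"]])[0].astype(int); print(p)
x=int(np.clip(p[0]-60,0,392));y=int(np.clip(p[1]-45,0,294))
cv2.imwrite("pics/c8.png",cv2.resize(t[y:y+90,x:x+120],(800,600),interpolation=2))
E
```

```text
t: 18.5
ee_pos: [856.7, 68.4, 823.1]
orientation: [-2.269, -0.104, -2.081]
ft_force: [-0.6, 0.5, -1.9]
width: 35.5
grasp_force: 30.0
[0.052 0.107 1.351 0.196 0.202 1.375] [0.086 0.009 0.996] 0.004897550941884728
[ 216 -193]
```

Run:
```python
from h import *
for P in([707,59,605],[858,72,660],[900,72,500],[900,72,450],[850,72,450]): print(P,proj("side",[P]),proj("top",[P]))
```

```text
[707, 59, 605] [[317.68911866 -45.79686818]] [[233.29522329  28.13027638]]
[858, 72, 660] [[363.34162458 -64.29923886]] [[224.27016259 -75.24268767]]
[900, 72, 500] [[369.21822777  11.94710612]] [[230.52983477 -23.23075584]]
[900, 72, 450] [[367.44594067  33.1094338 ]] [[231.93189228  -5.93546922]]
[850, 72, 450] [[354.02906329  32.90557889]] [[231.72987499  14.21772451]]
```

```bash
python3 -m inch '[{"xyz":[-36,0,-6],"rot":[0,-0.07,0]},{"xyz":[-72,0,-12],"rot":[0,-0.14,0]},{"xyz":[-108,0,-18],"rot":[0,-0.21,0]},{"xyz":[-144,0,-24],"rot":[0,-0.28,0]},{"xyz":[-180,0,-30],"rot":[0,-0.35,0]},{"xyz":[-216,0,-36],"rot":[0,-0.42,0]},{"xyz":[-252,0,-42],"rot":[0,-0.49,0]},{"xyz":[-288,0,-48],"rot":[0,-0.56,0]},{"xyz":[-324,0,-54],"rot":[0,-0.63,0]},{"xyz":[-360,0,-60],"rot":[0,-0.7,0]},{"xyz":[-396,0,-66],"rot":[0,-0.7,0]},{"xyz":[-430,0,-70],"rot":[0,-0.7,0]}]' 255
python3 - <<'E'
from h import *
s=ctrl.get_image("side")[:,:,::-1]
o=ctrl.get_obs();T=R.from_rotvec(o["orientation"])
g=o["ee_pos"]+T.apply([0,0,-14.1]); print(proj("side",[g,g+T.apply([100,0,0]),g+T.apply([0,0,100])]),o["qpos"].round(2),T.as_matrix().round(2),o["width"])
p=proj("side",[g])[0].astype(int);x,y=int(p[0]-40),int(max(p[1]-30,0)); print(x,y)
cv2.imwrite("pics/c8.png",cv2.resize(s[y:y+60,x:x+80],(800,600),interpolation=2))
E
```

```text
t: 19.55
ee_pos: [750.7, 58.4, 400.7]
orientation: [-2.868, -0.131, -1.19]
ft_force: [0.5, -0.2, -2.5]
width: 35.8
grasp_force: 30.0
[[323.8131734   54.55816719]
 [344.95700162  23.79951895]
 [340.77611418  83.49049421]] [0.05 0.2  1.75 0.07 0.42 1.48] [[ 0.71  0.09  0.69]
 [ 0.07 -1.    0.06]
 [ 0.7   0.   -0.72]] 35.51733671109496
283 24
```

View pics/c8.png

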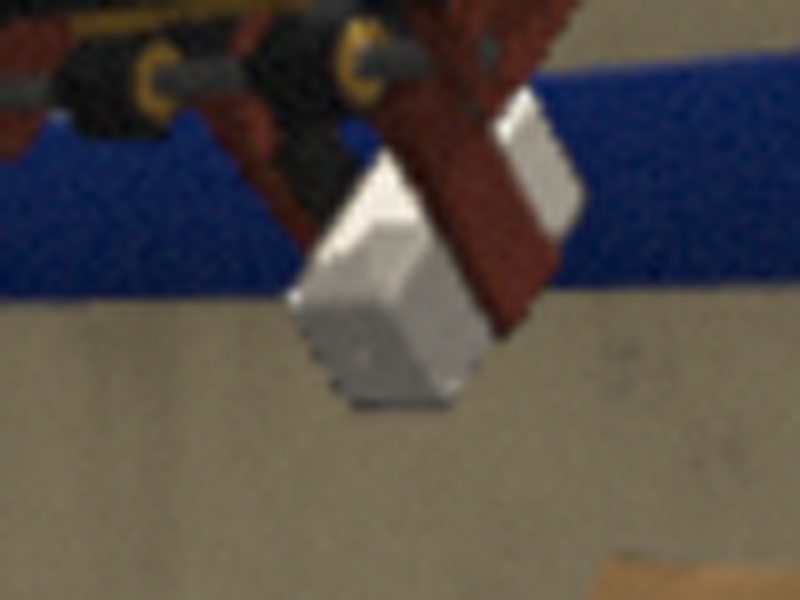

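The spacer sits straight in the grip, closed end (dot at (365,350)) down, and its axis follows tool x as predicted. Returning to the raised pose.

```bash
python3 -m inch '[{"xyz":[31,0,-19],"rot":[0,0,0]},{"xyz":[62,0,-38],"rot":[0,0.03,0]},{"xyz":[93,0,-57],"rot":[0,0.08,0]},{"xyz":[124,0,-77],"rot":[0,0.14,0]},{"xyz":[155,0,-96],"rot":[0,0.2,0]},{"xyz":[186,0,-115],"rot":[0,0.26,0]},{"xyz":[217,0,-134],"rot":[0,0.32,0]},{"xyz":[248,0,-153],"rot":[0,0.38,0]},{"xyz":[279,0,-173],"rot":[0,0.44,0]},{"xyz":[310,0,-192],"rot":[0,0.5,0]},{"xyz":[341,0,-211],"rot":[0,0.56,0]},{"xyz":[371,0,-230],"rot":[0,0.6,0]}]' 255
python3 -m inch '[{"xyz":[0,0,0],"rot":[0,0.05,0]},{"xyz":[0,0,0],"rot":[0,0.1,0]},{"xyz":[0,0,0],"rot":[0,0.1,0]},{"xyz":[0,0,0],"rot":[0,0.1,0]},{"xyz":[0,0,0],"rot":[0,0.1,0]},{"xyz":[0,0,0],"rot":[0,0.1,0]},{"xyz":[0,0,0],"rot":[0,0.1,0]},{"xyz":[0,0,0],"rot":[0,0.1,0]},{"xyz":[0,0,0],"rot":[0,0.1,0]},{"xyz":[0,0,0],"rot":[0,0.1,0]}]' 255
python3 - <<'E'
from h import *
o=ctrl.get_obs();T=R.from_rotvec(o["orientation"]);x=T.as_matrix()[:,0];print(o["qpos"].round(3),x.round(3),abs(o["qvel"]).max(),o["grasp_force"])
if np.arccos(x[2])<.13 and abs(o["qvel"]).max()<.02 and o["grasp_force"]>10: print(ctrl.close_job())
E
```

```text
t: 20.6
ee_pos: [849.5, 67.7, 828.7]
orientation: [-2.368, -0.109, -1.973]
ft_force: [0.8, 0.1, -1.9]
width: 35.6
grasp_force: 30.0
t: 21.43
ee_pos: [849.9, 67.7, 826.3]
orientation: [-2.268, -0.104, -2.082]
ft_force: [0.0, 0.6, -1.2]
width: 35.8
grasp_force: 30.0
[0.051 0.095 1.359 0.194 0.207 1.377] [0.085 0.009 0.996] 0.0028282509198379628 29.9541787058115
the job is handed in; nothing more can be done
None
```

The job is handed in at about 21 s; I was not shown a verdict. The strap is down, the left spacer met a firm 26 N stop about 30 mm over the right end of the pin and was drawn off, and it is now held bore up (within 0.1 rad) about 0.8 m above the bench.

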